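# Hook the stock bin out from under the low shelf until it clicks home

## Task

With the hook tool, reach over the blue bin under the low wire shelf, drop the prong behind the bin's back wall and pull the bin along its lane towards you until the bumper gives and the orange catch snaps up behind the bin. Pull gently, never with more than 18 N, feel for the bumper, and keep your fingers off the bin. Then unhook without pulling the bin out of its catch, lay the hook down on the bench clear of the rack, and leave the jar, the red bin and the carton alone.

Things in the scene. Friction and masses are not known exactly. Their poses are not given: they have to be found in the camera images.
- rack: Fixed parts rack: grey floor plate 350 x 170 mm, 6 mm thick (x -145 to +205 mm), with a lane between two low aluminium C-rails (14.5 mm high) whose lips hold the bin's runners down, open at both ends; a low white wire shelf covers the lane's far part. Origin on the lane's centre line at bench height, x along the lane away from the robot, z up. A yellow stop unit sits at its near end.
- shelf_edge (a point): Middle of the wire shelf's near edge, at x = +55 mm, z = 150 mm of the rack (the shelf's underside). The shelf runs 145 mm on from there, 165 mm wide, 10 mm thick, on four corner posts.
- stop_mid (a point): Rack point x = -87.5, z = 25 mm: the bumper's free face at the stop unit's middle setting. The unit is clamped up to 25 mm either way along the lane from it; the setting differs each time and is not measured: feel for it. A black sprung bumper 60 mm wide, 3 N/mm, 9.5 mm travel; the orange catch's upright face lies 87.5 mm beyond it; all under 35 mm high, to 34 mm nearer.
- catch (a joint): Orange sprung wedge 24 mm wide, 6 mm out of the lane floor, sloped on its far side: 0 up, about 0.006 (m) pushed down. Up at first, down while the bin slides over it, it snaps up behind the bin's back once the bin has pushed the bumper in 2.5 mm; the bumper then holds the bin against it. With the bin's friction (up to 3 N) that takes a pull of 8 to 12 N; 18 N is 2 to 3 mm too far.
- bin: Loose blue open stock bin with bolts, 90 (x) x 100 (y) x 60 mm high, with 7.5 mm runners along its foot at both sides, 0.3 to 0.65 kg; walls 3 mm; sides and back 60 mm high, front (towards the robot, -x) 34 mm. Origin at the centre of its underside, z up. It stands on the rack's 6 mm floor under the wire shelf and slides between the C-rails with 2.5 mm of play each side.
- bin_back (a point): Middle of the top edge of the bin's back wall, outer face: x = +45 mm, z = 60 mm of the bin. The prong goes down just beyond it.
- hook: Loose hook tool standing on the bench on its handle and prong, 0.16 kg: wooden handle block (x -40 to +20 mm, 24 mm wide in y, 52 mm high), an 8 mm round steel rod along +x at 42 mm height (axis), then at x = 170 mm a straight 8 mm prong down to a 16 mm ball level with the handle's underside. Origin on the handle's underside, z up; grip the handle across y at x = 0.
- hook_tip (a point): Lowest point of the prong's 16 mm ball, at x = 170 mm, y = 0, z = 0 of the hook tool.
- jar: Loose bystander: amber jar with a steel lid, 60 mm across, 90 mm high, beside the rack; origin at the centre of its underside.
- red_bin: Loose bystander: red stock bin of the same shape as the blue one, beside the rack; origin at the centre of its underside.
- carton: Loose bystander: cardboard carton 90 x 70 x 80 mm high, beside the rack; origin at the centre of its underside.
There are look-alikes about, which are no part of the job. What is meant by the hook is not turquoise, and is the larger of those in its own colour. There is more than one size of the bin; the one meant has the size given above.

How it is judged:
On the way, in this order (a step that is already met when the one before it is completed fails the run):
1. the prong is down behind the bin's back wall (x of hook_tip in the frame of bin between 0.048 and 0.09 m and y of hook_tip in the frame of bin between -0.05 and 0.05 m and z of hook_tip in the frame of bin below 0.052 m), for 0.1 s.
2. the hook has drawn the bin up to the bumper end of the lane and pulls on it (over 4 N) (contact force between hook and bin above 4 N and x of bin in the frame of rack below -0.012 m and x of hook_tip in the frame of bin above 0.048 m), for 0.05 s.
At the end, for the whole second after the job is handed in: The orange catch is up (within 2 mm) behind the bin, which rests flat (tilt under 0.06 rad) and in line (8 mm) between bumper and catch; the hook is at rest on the bench (origin under 20 mm, tip under 30 mm high), touching neither bin nor rack (value of joint catch below 0.002 m and x of bin in the frame of rack between -0.09 and -0.012 m and y of bin in the frame of rack between -0.008 and 0.008 m and height (world z) of bin below 0.01 m and angle between bin's own z axis and vertical below 0.06 rad and linear speed of each of bin, hook below 0.01 m/s and height (world z) of hook below 0.02 m and height (world z) of hook_tip below 0.03 m and contact force between hook and bin below 0.05 N and contact force between hook and rack below 0.05 N).
It fails at once if the hook presses on the bin with more than 18 N (contact force between hook and bin above 18 N).
It fails at once if the fingers or arm touch the bin (over 1 N) (contact force between any of the fingers, the arm and bin above 1 N).
It fails at once if a bystander is moved by more than 15 mm or tipped (distance of any of jar, red_bin, carton from where it was at the start of the episode above 0.015 m or angle between any of jar, red_bin, carton's own z axis and vertical above 0.3 rad).
It also fails if it takes over 64 s, if anything falls off the work surface, if the arm or the gripper's body presses on something with over 40 N, if the wrist force passes 120 N, or if a joint passes its speed limit or range.

## Robot

A 6-joint arm with a two-finger parallel gripper is mounted at the origin on the work surface. World frame = base frame: x ahead of the robot, y to its left, z up, the work surface at z = 0. Lengths are in m, angles in rad, forces in N, time in s.
With the tool pointing down it reaches from about 0.3 to 0.875 m from the base axis. Payload 6.4 kg.
Tool frame: the origin (TCP) lies midway between the tips of the shut fingers; the grasp point (between the pads) lies 19 mm behind it (env.grip_point_offset is the distance from the TCP to the grasp point, in m); z points along the fingers, y is the line along which they close (so a half turn about z gives the same grasp; the last joint's range is limited). The gripper opens to 88 mm and grips with 3 to 60 N. Pads are 18 mm wide; open, the fingers measure 123 mm over their backs; the gripper's body (75 mm by 187 mm) begins 45 mm behind the grasp point.
Start: joints at [-1.474, 0.181, 1.607, -0, 1.354, -0.206], TCP at [0.171, -0.549, 0.239] pointing down, gripper open.
Joint ranges: [-2.99, 2.99], [-0.89, 2.07], [0.3, 2.58], [-1.14, 4.28], [0, 2.63], [-3.12, 3.12]. Speed limits (rad/s): [2.57, 2.57, 3.01, 3.14, 3.14, 3.14].

## Interface

Orientations are given as a rotation vector (axis times angle).
In Python, from rig import env gives the robot as it stands.
- The arm moves only by the shell command python3 -m pendant 'ROWS' [FORCE]. ROWS is JSON, a list of rows, each a list of 3 entries, a list of its own where there are three numbers: the closure, from -1 (fully open) to 1 (shut), then the shift along the tool's x, y, z in mm, then the turn about the tool's z in degrees. A call has 1 to 20 rows; each row is the pose to reach, as a shift and turn from the pose commanded when the call began, along the tool's axes at that moment; what a row does not reach only later rows make up. A row lasts 1/8 s, in which the tool goes at most 62.5 mm and 10.7 degrees, less where a joint would pass 70% of its speed; a pose out of reach is approached as far as the arm can. A call with a gripper value outside its range is refused whole. The fingers move at their own pace and stop on an object; FORCE is the grip in N (left out, the last holds). Time passes only in rows, so rows that repeat a pose let the fingers close. It gives the time, the measured TCP pose, the force, the opening and the grip force at its end, in the units of the state.
- env.read_state(): the state, without advancing time (a new reading comes with each control period).
- env.snapshot(name): name is "scene" or "side" or "wrist"; returns (picture, depth): 480x640x3 uint8, red, green, blue; 480x640 float32, m along the optical axis (not along the pixel's ray), 0 where there is no reading.
- env.camera_params(name): a dict with "vertical_fov" (degrees; the focal length in pixels is half the picture's height over the tangent of half this angle, whatever the lens; pixels are square), "cx", "cy" (the principal point, pixels), "R" (3x3) and "t" (3): a world point X has camera coordinates R X + t. Camera axes: x right, y down, z forward; pixel columns grow to the right and rows downward; lengths in m; the calibration is good to about 2 mm. A picture is of the moment at which its call begins: read the wrist's pose just before it. camera_params takes no time and is no camera call; for the wrist camera it gives the pose at the moment of the call.
- env.close_job(): hands the job in; it is judged then, once.
The state is a dict: "clock": time; "qpos": joint angles; "joint_velocities": joint speeds; "joint_torque": joint torques, N m; "tcp_pos": TCP position; "tool_rot": TCP orientation; "contact_force": force on the tool from outside, world axes, zero at the start; "wrist_torque": the same for the moment, N m; "finger_gap": finger opening in m; "grip_force": force on a finger pad.
Only numpy, scipy, OpenCV 4.12 (cv2) and the standard library are available. Lean on these libraries where they do the work, as an engineer would, in place of code of your own. Each camera call takes 0.05 s, during which the arm holds its last target. There are 200 camera calls.

## Working session

There is one attempt and no reset: what is moved stays moved. The work goes in short steps, Python scripts to look and compute and a shell command to move; the robot and the scene stay as the last step left them, time stands still between calls to the robot, and variables do not carry over. Pictures are saved under pics/ and viewed, at most 10 in all, crops included, and the job is handed in when it is done.

```bash
mkdir -p pics; cat > h.py <<'E'
import numpy as np, cv2
from rig import env
def snap(name,tag):
    p=env.camera_params(name); im,d=env.snapshot(name)
    np.savez(f'/tmp/{tag}.npz',im=im,d=d,R=p['R'],t=p['t'],f=240/np.tan(np.radians(p['vertical_fov'])/2),cx=p['cx'],cy=p['cy'])
    cv2.imwrite(f'pics/{tag}.png',im[:,:,::-1]); return load(tag)
def load(tag): return dict(np.load(f'/tmp/{tag}.npz'))
def cloud(s):
    v,u=np.mgrid[:480,:640]; d=s['d']
    c=np.stack([(u-s['cx'])/s['f']*d,(v-s['cy'])/s['f']*d,d],-1)
    w=(c-s['t'])@s['R']; w[d==0]=np.nan; return w
E
python3 - <<'E'
from h import *
for n in ('scene','side'):
    s=snap(n,n+'0'); print(n,-s['R'].T@s['t'],s['R'][2],s['f'])
print(env.read_state())
E
```

```text
scene [0.95974759 0.33454404 0.86506246] [-0.43494634 -0.47038168 -0.7678299 ] 469.77276219286773
side [0.19184848 0.62225866 0.89765096] [ 0.29864442 -0.65765277 -0.6915955 ] 433.3028807331368
{'clock': 0.1, 'qpos': array([-1.47430631e+00,  1.81470671e-01,  1.60787819e+00,  1.58260458e-05,
        1.35379071e+00, -2.06279828e-01]), 'joint_velocities': array([ 0.00038378,  0.00054301, -0.00402849,  0.00142449, -0.00011133,
        0.00033177]), 'joint_torque': array([ 3.00952561e-04, -4.34819376e+01, -3.42694759e+01,  7.04370928e-02,
        3.40685039e-02, -3.67170981e-05]), 'tcp_pos': array([ 0.17143156, -0.54836123,  0.23791243]), 'tool_rot': array([-3.10413751e+00, -4.73537181e-01, -1.57480503e-04]), 'contact_force': array([-1.20615003,  0.6071498 ,  0.32228728]), 'wrist_torque': array([0.03015064, 0.02767608, 0.03463364]), 'grip_force': 0.0, 'finger_gap': 0.08835127013283679}
```

View pics/scene0.png

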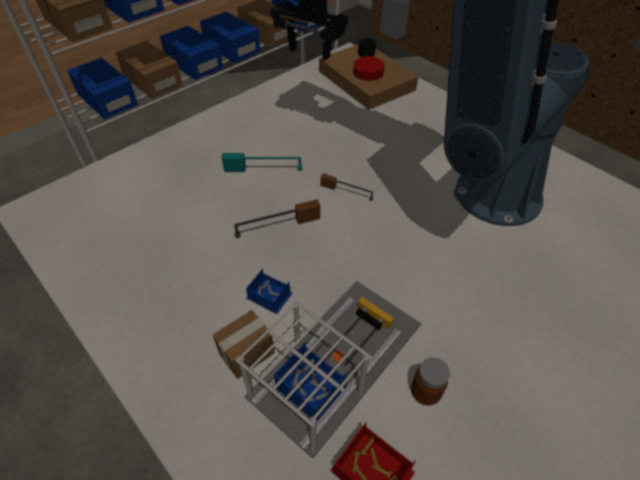

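View pics/side0.png

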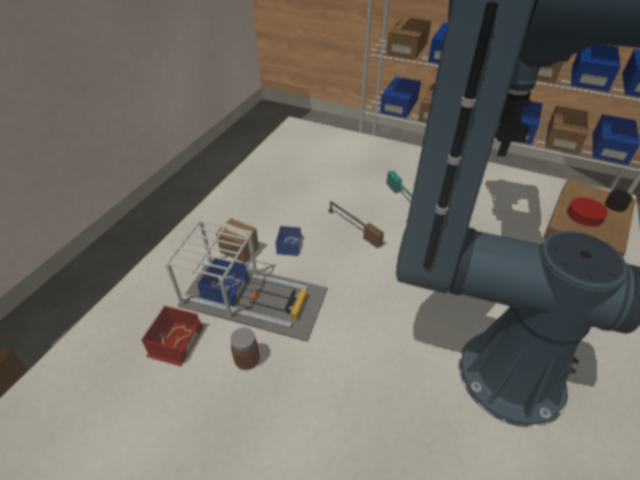

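The scene picture shows three hook candidates: turquoise at (233,162), small brown at (328,182) and large brown at (308,211). I choose the large brown one, with its ball at (238,233). For the bin there is a small blue one at (270,290), which is a look-alike, and the blue one under the shelf at (310,380), which is the one meant. The yellow stop is at (375,312), the orange catch at (337,356), the jar at (430,380), the red bin at (373,460) and the carton at (243,342).

```bash
python3 - <<'E'
from h import *
S=load('scene0'); W=cloud(S); hsv=cv2.cvtColor(S['im'],cv2.COLOR_RGB2HSV)
def reg(nm,x0,y0,x1,y1,mask=None):
    w=W[y0:y1,x0:x1].reshape(-1,3); m=np.isfinite(w[:,0])
    if mask is not None: m&=mask[y0:y1,x0:x1].reshape(-1)
    w=w[m]; print(nm,len(w),'med',np.median(w,0).round(4),'lo',np.percentile(w,3,axis=0).round(4),'hi',np.percentile(w,97,axis=0).round(4)); return w
z=W[...,2]
h=reg('handle',290,195,325,228,z>0.046)
r=reg('rod',240,205,298,232,(z>0.025))
reg('ball',230,225,244,242,(z>0.004))
if len(h)>20: print(cv2.minAreaRect((h[:,:2]*1000).astype(np.float32)))
ax=cv2.fitLine((r[:,:2]*1000).astype(np.float32),cv2.DIST_HUBER,0,.01,.01).ravel();print('rodline',ax,np.degrees(np.arctan2(ax[1],ax[0])))
sh=reg('shelf',235,295,375,420,(z>0.147)&(z<.175))
print(cv2.minAreaRect((sh[:,:2]*1000).astype(np.float32)))
H,Sa,V=hsv[...,0],hsv[...,1],hsv[...,2]
bl=(H>105)&(H<125)&(Sa>130)
b=reg('bluebin',270,335,350,420,bl&(z>.055)&(z<.075))
if len(b)>20: print(cv2.minAreaRect((b[:,:2]*1000).astype(np.float32)))
y=reg('yellow',355,295,395,330,(H>15)&(H<35)&(Sa>140)); print(cv2.minAreaRect((y[:,:2]*1000).astype(np.float32)))
reg('orange',325,345,350,368,(H<15)&(Sa>150))
reg('jar',410,355,452,380,z>.085); 
fl=reg('plate',240,280,425,455,(z>0.003)&(z<.010)&(Sa<60)&(V<140)); print(cv2.minAreaRect((fl[:,:2]*1000).astype(np.float32)))
for n,u,v in [('platecorner R',420,323),('L',356,281),('bottom',306,452)]:
    print(n,W[v-1:v+2,u-1:u+2].reshape(-1,3).round(3)[4])
im=cv2.resize(S['im'][140:420,200:470,::-1],None,fx=2.1,fy=2.1,interpolation=cv2.INTER_CUBIC); cv2.imwrite('pics/crop1.png',im)
E
```

```text
handle 201 med [ 0.4289 -0.2733  0.0509] lo [ 0.4016 -0.2914  0.0466] hi [ 0.4557 -0.2552  0.0538]
rod 217 med [ 0.5117 -0.3109  0.044 ] lo [ 0.4496 -0.3392  0.0379] hi [ 0.577  -0.2805  0.0503]
ball 66 med [ 0.5918 -0.3435  0.023 ] lo [ 0.5799 -0.3485  0.0068] hi [ 0.5972 -0.3387  0.0447]
((434.1733703613281, -277.0824279785156), (27.04473876953125, 74.83930969238281), 66.60774993896484)
rodline [ 9.2027754e-01 -3.9126617e-01  5.1521088e+02 -3.1221054e+02] -23.033306
shelf 2450 med [0.7392 0.0648 0.1581] lo [ 0.6583 -0.0202  0.1526] hi [0.814  0.1422 0.1614]
((735.701416015625, 60.86838150024414), (151.75411987304688, 168.73593139648438), 6.552171230316162)
bluebin 348 med [0.7477 0.0547 0.0644] lo [0.6819 0.0077 0.0558] hi [0.7677 0.1116 0.0678]
((721.4752197265625, 59.1484260559082), (86.13680267333984, 100.22071838378906), 6.85064697265625)
yellow 415 med [0.5172 0.0369 0.0314] lo [ 0.5038 -0.0035  0.0078] hi [0.534  0.073  0.0352]
((515.5396728515625, 29.62302589416504), (51.555946350097656, 90.20410919189453), 4.821425437927246)
orange 82 med [0.6364 0.0455 0.0091] lo [0.6286 0.0348 0.0053] hi [0.6436 0.0547 0.0136]
jar 559 med [0.5596 0.2081 0.0897] lo [0.5389 0.1883 0.087 ] hi [0.5829 0.2316 0.0921]
plate 7174 med [0.62   0.0628 0.0057] lo [ 0.4703 -0.0442  0.0033] hi [0.8084 0.1438 0.0088]
((636.6421508789062, 44.67510986328125), (374.0567626953125, 391.24859619140625), 47.40381622314453)
platecorner R [0.457 0.11  0.008]
L [ 0.472 -0.06  -0.003]
bottom [0.804 0.14  0.009]
```

View pics/crop1.png

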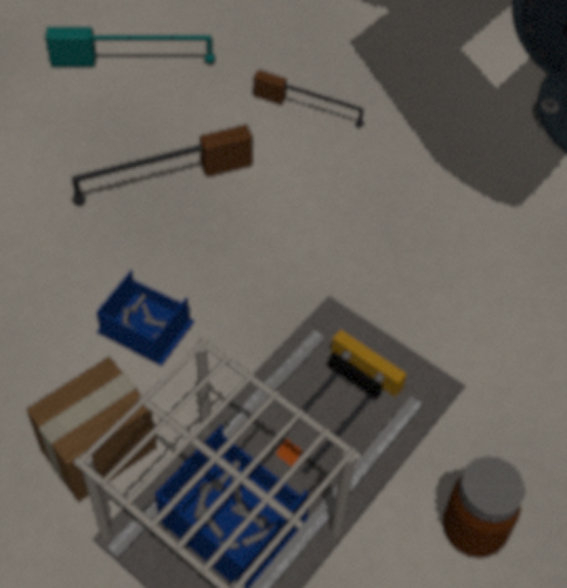

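The crop confirms the choice: the larger brown hook at crop (228,150), scene (308,211). The small brown one is at crop (268,86) and the turquoise one at (70,47). The blue bin is under the shelf and the orange catch is in front of it. Estimates: hook origin (0.436,-0.277) at yaw -23°, rack origin about (0.609,0.045) at yaw about 6.5°. I'll move above the hook.

```bash
python3 -m pendant '[[-1,[333,-180,0],40],[-1,[333,-180,0],40],[-1,[333,-180,0],40],[-1,[333,-180,0],40],[-1,[333,-180,0],40],[-1,[333,-180,0],40],[-1,[333,-180,30],40],[-1,[333,-180,30],40],[-1,[333,-180,30],40]]' 
python3 - <<'E'
from h import *
s=env.read_state(); print(s['clock'],s['tcp_pos'],s['tool_rot'])
S=snap('wrist','w1');W=cloud(S);z=W[...,2]
print(-S['R'].T@S['t'])
m=(z>.047)&(z<.058); r=(z>.036)&(z<.0465)
p=np.argwhere(m);print(m.sum())
n,l,st,c=cv2.connectedComponentsWithStats(m.astype(np.uint8))
for i in range(1,n):
    if st[i,4]>200:
        w=W[l==i]; print(st[i],w.mean(0).round(4),cv2.minAreaRect((w[:,:2]*1000).astype(np.float32)))
n,l,st,c=cv2.connectedComponentsWithStats(r.astype(np.uint8))
for i in range(1,n):
    if st[i,4]>200:
        w=W[l==i]; a=cv2.fitLine((w[:,:2]*1000).astype(np.float32),cv2.DIST_HUBER,0,.01,.01).ravel();print('rod',st[i],w.mean(0).round(4),a,np.degrees(np.arctan(a[1]/a[0])))
E
```

```text
clock: 1.23
tcp_pos: [0.4353, -0.2784, 0.2092]
tool_rot: [3.08, -0.618, -0.0]
contact_force: [0.5, -0.8, -0.2]
finger_gap: 0.0884
grip_force: 0.0
1.225 [ 0.43531284 -0.27842868  0.20918457] [ 3.08001175e+00 -6.17824680e-01 -2.98822241e-04]
[ 0.50796879 -0.30838875  0.35563878]
2720
[625  72  15  38 274] [ 0.4374 -0.5286  0.0504] ((437.55657958984375, -528.9983520507812), (9.836782455444336, 25.217905044555664), 79.2288818359375)
[ 306  195   31   73 2084] [ 0.4279 -0.2765  0.0523] ((427.10888671875, -276.26995849609375), (23.97814178466797, 59.96957015991211), 66.63663482666016)
rod [ 307    0   29  198 1592] [ 0.5186 -0.3159  0.0451] [ 9.1697097e-01 -3.9895388e-01  5.1980707e+02 -3.1635803e+02] -23.512796
rod [  0  21  64  68 591] [ 0.6308 -0.1298  0.0411] [ 9.55317438e-01  2.95581847e-01  6.38533508e+02 -1.27750305e+02] 17.192429
rod [ 526   53  114  229 2359] [ 0.3879 -0.4906  0.0439] [   0.7480724    -0.66361713  379.40268    -483.6499    ] -41.57632
```

View pics/w1.png

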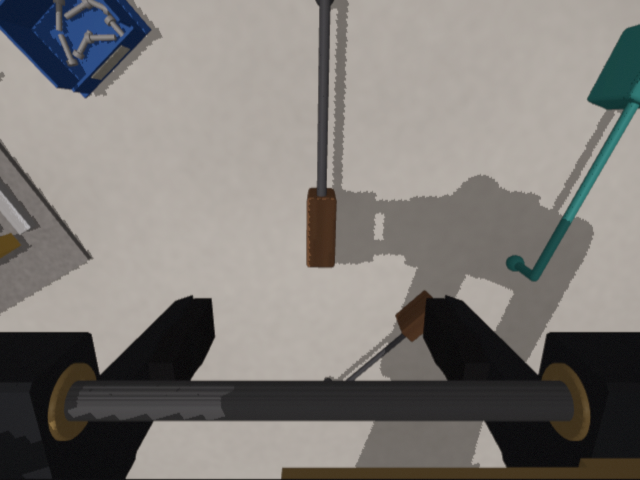

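The wrist picture shows the large brown hook. Its handle is at (321,228), measured 24x60 mm as described, and the small brown hook is off to the side at (413,315), clear of the fingers. I'll descend and grip.

```bash
python3 -m pendant '[[-1,[2,1,50],0.7],[-1,[2,1,100],0.7],[-1,[2,1,140],0.7],[-1,[2,1,170],0.7],[-1,[2,1,188],0.7],[-1,[2,1,192],0.7],[-1,[2,1,192],0.7],[1,[2,1,192],0.7],[1,[2,1,192],0.7],[1,[2,1,192],0.7],[1,[2,1,192],0.7],[1,[2,1,192],0.7],[1,[2,1,192],0.7]]' 60
```

```text
clock: 2.9
tcp_pos: [0.4371, -0.2794, 0.0167]
tool_rot: [-3.077, 0.636, 0.0]
contact_force: [-0.7, -0.4, 0.1]
finger_gap: 0.0306
grip_force: 0.0
```

```bash
python3 -m pendant '[[1,[0,0,0],0],[1,[0,0,0],0],[1,[0,0,-10],0],[1,[0,0,-40],0],[1,[0,0,-80],0],[1,[0,0,-120],0],[1,[0,0,-150],0],[1,[0,0,-150],0]]' 60
python3 - <<'E'
from h import *
S=load('scene0'); W=cloud(S); z=W[...,2]; hsv=cv2.cvtColor(S['im'],cv2.COLOR_RGB2HSV);H,Sa,V=hsv[...,0],hsv[...,1],hsv[...,2]
# rack yaw/origin from C-rails (z~14.5) and shelf
m=np.zeros(z.shape,bool); m[285:440,240:410]=1
P=W[m&(z>.150)&(z<.166)][:,:2]; Rl=W[m&(z>.011)&(z<.019)&(Sa<50)&(V>120)][:,:2]
B=W[m&(H>105)&(H<125)&(Sa>130)&(z>.056)&(z<.072)][:,:2]
for a in (5,5.5,6,6.5,7,7.5,8):
    t=np.radians(a); M=np.array([[np.cos(t),-np.sin(t)],[np.sin(t),np.cos(t)]])
    q=(P-[.609,.045])@M*1000; r=(Rl-[.609,.045])@M*1000; b=(B-[.609,.045])@M*1000
    h,_=np.histogram(r[:,1],bins=np.arange(-90,91,3)); hs=np.histogram(q[:,1],bins=np.arange(-95,96,2))[0]
    print(a,(hs.astype(float)**2).sum(),(h.astype(float)**2).sum(),'shelf',np.percentile(q,[.5,99.5],axis=0).round(1).tolist(),'bin',np.percentile(b,[1,99],axis=0).round(1).tolist())
    if a==6.5: print(h)
S=snap('scene','scene1')
S=snap('side','side1')
s=env.read_state();print(s['clock'],s['tcp_pos'],s['finger_gap'],s['grip_force'],s['contact_force'],s['wrist_torque'])
E
```

```text
clock: 3.9
tcp_pos: [0.4384, -0.2807, 0.1696]
tool_rot: [3.073, -0.635, 0.008]
contact_force: [1.0, -0.6, -1.3]
finger_gap: 0.0234
grip_force: 60.0
5 132115.0 35.0 shelf [[51.7, -76.7], [204.0, 89.1]] bin [[71.7, -45.5], [156.7, 55.0]]
5.5 144913.0 41.0 shelf [[52.1, -77.5], [203.7, 87.6]] bin [[72.2, -46.3], [156.4, 53.7]]
6 154617.0 45.0 shelf [[52.3, -78.3], [203.2, 86.0]] bin [[72.5, -47.4], [156.1, 52.4]]
6.5 160313.0 65.0 shelf [[52.7, -79.0], [202.9, 84.4]] bin [[72.7, -48.3], [156.0, 51.2]]
[0 0 0 0 0 0 0 0 0 0 0 0 0 0 0 0 0 0 0 0 0 0 0 0 0 0 0 0 0 0 0 0 0 0 0 0 0
 0 0 0 0 0 0 0 0 0 0 0 0 0 8 1 0 0 0 0 0 0 0 0]
7 166001.0 81.0 shelf [[52.9, -79.7], [202.8, 83.1]] bin [[72.7, -49.4], [156.1, 50.3]]
7.5 160853.0 65.0 shelf [[52.8, -80.9], [203.1, 82.2]] bin [[73.0, -50.5], [156.4, 49.4]]
8 147211.0 29.0 shelf [[52.5, -82.2], [203.5, 81.4]] bin [[72.9, -51.7], [156.8, 48.6]]
4.0 [ 0.43673202 -0.27902989  0.16606395] 0.024044210008648627 59.96190765872598 [-0.06954478  0.65952426 -1.54403749] [0.11783414 0.04061878 0.0155149 ]
```

View pics/scene1.png

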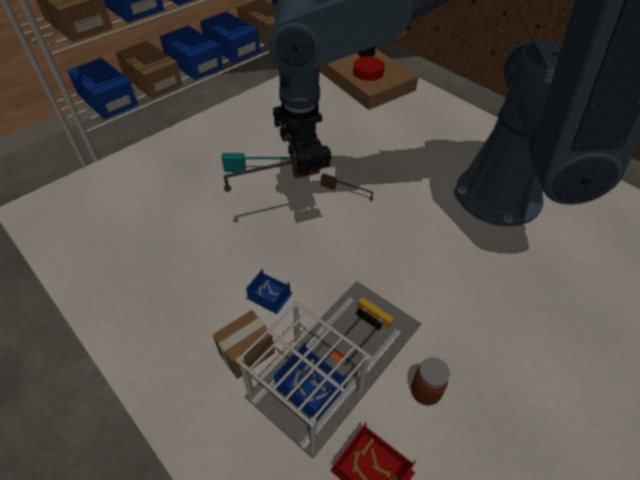

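Yaw is about 7°, rack origin about (0.609,0.046), and the bin's back outer face is at rack x of about 157. The hook is held level enough, with its ball at (227,187). I'll move it to the lane entrance, with the tip at rack x of about +20, and then check tip and lane together.

```bash
python3 -m pendant '[[1,[-20,-50,0],-4],[1,[-40,-100,0],-10],[1,[-60,-150,0],-16],[1,[-80,-200,0],-22],[1,[-90,-245,0],-26],[1,[-100,-285,0],-30.4],[1,[-100,-291,0],-30.4],[1,[-100,-291,30],-30.4],[1,[-100,-291,65],-30.4],[1,[-100,-291,65],-30.4],[1,[-100,-291,65],-30.4]]' 60
cat > m.py <<'E'
from h import *
import sys
tag=sys.argv[1]
s=env.read_state();print(s['clock'],s['tcp_pos'],s['tool_rot'],s['finger_gap'],s['contact_force'])
O=np.array([.609,.046]);t=np.radians(7);M=np.array([[np.cos(t),-np.sin(t)],[np.sin(t),np.cos(t)]])
T=s['tcp_pos']
for n in ('side','scene'):
    S=snap(n,n+tag);W=cloud(S);z=W[...,2];q=(W[...,:2]-O)@M*1000
    hsv=cv2.cvtColor(S['im'],cv2.COLOR_RGB2HSV);H,Sa,V=hsv[...,0],hsv[...,1],hsv[...,2]
    b=q[(H>105)&(H<125)&(Sa>130)&(z>.056)&(z<.072)&(abs(q[...,1])<70)&(q[...,0]<200)&(q[...,0]>-60)]
    if len(b)>30: print(n,'bin',len(b),np.percentile(b,[2,98],axis=0).round(1).tolist())
    o=q[((H<12)|(H>172))&(Sa>150)&(V>80)&(z<.02)&(abs(q[...,1])<30)&(q[...,0]<60)&(q[...,0]>-30)]
    if len(o)>10: print(n,'orange',len(o),np.percentile(o,[2,98],axis=0).round(1).tolist())
    # hook rod & ball : dark points
    d=(V<70)&(Sa<110)&(abs(q[...,1])<12)&(z>.03)&(z<.16)&(q[...,0]>-115)
    R=np.c_[q[d],z[d]*1000]
    for a in range(-120,220,20):
        k=R[(R[:,0]>=a)&(R[:,0]<a+20)]
        if len(k)>8: print(n,a,len(k),'y',np.median(k[:,1]).round(1),'z',np.percentile(k[:,2],[5,50,95]).round(1),'xmax',k[:,0].max().round(1))
E
python3 m.py 2
```

```text
clock: 5.38
tcp_pos: [0.4608, 0.0268, 0.102]
tool_rot: [3.136, 0.192, -0.001]
contact_force: [-0.1, -0.4, -1.4]
finger_gap: 0.0234
grip_force: 60.0
5.375 [0.46078031 0.02680611 0.1020076 ] [ 3.13574624e+00  1.91510613e-01 -6.82316315e-04] 0.023426593621877007 [-0.06500421 -0.37360418 -1.36205008]
side orange 23 [[21.8, -10.4], [32.5, 7.7]]
side -80 25 y -0.1 z [30.5 32.4 35.2] xmax -69.4
side 0 32 y 3.3 z [ 93.5 102.5 128. ] xmax 19.9
side 140 17 y 6.2 z [30.6 37.4 49.2] xmax 154.5
scene bin 339 [[74.3, -50.2], [155.9, 49.3]]
scene orange 63 [[19.6, -14.9], [34.7, 5.7]]
scene -120 29 y 1.1 z [128.4 130.5 133.8] xmax -101.0
scene -100 37 y 0.9 z [128.  130.8 133.2] xmax -81.2
scene -80 68 y 0.7 z [ 31.3 128.3 133.1] xmax -60.9
scene -60 39 y 0.6 z [126.8 131.6 133. ] xmax -40.3
scene -40 38 y -0.1 z [128.6 130.8 132.7] xmax -20.0
scene -20 42 y 0.2 z [126.1 130.6 132.5] xmax -0.7
scene 0 59 y 1.5 z [ 97.  130.3 132.7] xmax 19.9
scene 20 51 y 0.4 z [ 98.1 111.4 131.1] xmax 25.0
```

View pics/side2.png

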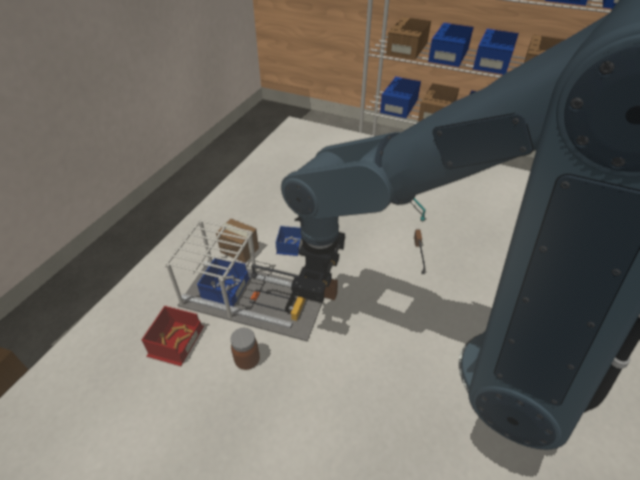

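The side picture shows the hook held over the stop at (300,295). The numbers give a level rod with its top at z≈131 and y≈0.5 mm, so it fits between 66 and 150. The catch face is near rack x≈20. I'll insert the hook and lower the prong behind the bin.

```bash
python3 -m pendant '[[1,[20,-1,0],0],[1,[50,-1,0],0],[1,[80,-1,0],0],[1,[110,-1,0],0],[1,[135,-1,0],0],[1,[150,-1,0],0],[1,[153,-1,0],0],[1,[153,-1,0],0],[1,[153,-1,10],0],[1,[153,-1,22],0],[1,[153,-1,34],0],[1,[153,-1,43],0],[1,[153,-1,43],0],[1,[153,-1,43],0]]' 60
python3 m.py 3
```

```text
clock: 7.22
tcp_pos: [0.6126, 0.0471, 0.0589]
tool_rot: [3.136, 0.193, 0.001]
contact_force: [0.8, 0.2, -1.8]
finger_gap: 0.0233
grip_force: 60.0
7.225 [0.61264961 0.04711601 0.05890684] [3.13561429e+00 1.93081619e-01 6.50159721e-04] 0.023295944874776427 [ 0.77292742  0.17394203 -1.80761859]
side -80 26 y 1.3 z [31.  33.1 35.3] xmax -69.0
side -40 9 y -1.1 z [137.9 140.3 158. ] xmax -20.0
side -20 23 y 4.8 z [ 78.  139.6 158.5] xmax -5.8
side 60 9 y 3.9 z [81.6 83.6 89.8] xmax 77.4
scene bin 326 [[74.7, -50.0], [155.8, 49.2]]
scene orange 60 [[18.3, -15.1], [34.6, 5.8]]
scene 0 9 y -9.1 z [ 93.8  96.3 103.7] xmax 13.6
scene 20 89 y 0.9 z [ 47.8 139.5 157.1] xmax 37.4
scene 60 14 y -1.2 z [35.1 85.2 88.9] xmax 79.8
scene 120 9 y -1.8 z [83.7 87.6 89.3] xmax 139.5
scene 140 12 y -1.7 z [41.4 86.3 89.9] xmax 158.9
scene 160 36 y 3.1 z [49.8 68.2 88.5] xmax 180.0
```

```bash
python3 -m pendant '[[1,[-2,0,0],0],[1,[-4,0,0],0],[1,[-5,0,0],0],[1,[-6,0,0],0],[1,[-7,0,0],0],[1,[-8,0,0],0],[1,[-9,0,0],0],[1,[-10,0,0],0],[1,[-11,0,0],0],[1,[-12,0,0],0],[1,[-14,0,0],0],[1,[-17,0,0],0],[1,[-21,0,0],0],[1,[-25,0,0],0],[1,[-29,0,0],0],[1,[-33,0,0],0],[1,[-37,0,0],0],[1,[-40,0,0],0]]' 60
python3 m.py 4 | grep -v '[0-9] y'
```

```text
clock: 9.57
tcp_pos: [0.5725, 0.0422, 0.0588]
tool_rot: [-3.136, -0.193, -0.0]
contact_force: [1.7, 0.8, -1.5]
finger_gap: 0.0231
grip_force: 60.0
9.575 [0.57246294 0.04221223 0.05876303] [-3.13562158e+00 -1.93089868e-01 -2.54357759e-04] 0.023114210874401055 [ 1.73063762  0.81392512 -1.45990503]
side bin 50 [[41.8, -49.7], [98.2, 49.8]]
scene bin 319 [[42.4, -50.6], [124.0, 48.9]]
```

```bash
python3 -m pendant '[[1,[-3,0,0],0],[1,[-7,0,0],0],[1,[-11,0,0],0],[1,[-15,0,0],0],[1,[-19,0,0],0],[1,[-23,0,0],0],[1,[-27,0,0],0],[1,[-32,0,0],0],[1,[-37,0,0],0],[1,[-42,0,0],0],[1,[-47,0,0],0],[1,[-52,0,0],0],[1,[-57,0,0],0],[1,[-62,0,0],0],[1,[-67,0,0],0],[1,[-72,0,0],0],[1,[-77,0,0],0],[1,[-82,0,0],0],[1,[-86,0,0],0],[1,[-86,0,0],0]]' 60
python3 m.py 5 | grep -v '[0-9] y'
```

```text
clock: 12.18
tcp_pos: [0.4867, 0.0317, 0.0586]
tool_rot: [-3.136, -0.193, 0.001]
contact_force: [0.6, 0.0, -0.3]
finger_gap: 0.0233
grip_force: 60.0
12.175 [0.48671985 0.03169835 0.05856074] [-3.13550864e+00 -1.93060132e-01  1.33425374e-03] 0.023344040848876063 [ 0.55997209  0.02366211 -0.33315064]
side bin 135 [[-48.8, -50.1], [25.3, 50.0]]
scene bin 298 [[-43.3, -51.7], [38.7, 48.6]]
```

```bash
python3 -m pendant '[[1,[-2,0,0],0],[1,[-4,0,0],0],[1,[-6,0,0],0],[1,[-8,0,0],0],[1,[-10,0,0],0],[1,[-11,0,0],0],[1,[-12,0,0],0],[1,[-12,0,0],0]]'; for i in 1; do python3 -m pendant '[[1,[-1,0,0],0],[1,[-2,0,0],0],[1,[-2,0,0],0]]' | grep -E 'tcp|contact'; done; python3 -m pendant '[[1,[-1,0,0],0],[1,[-1,0,0],0]]' | grep -E 'tcp|contact'
```

```text
clock: 13.28
tcp_pos: [0.4753, 0.0302, 0.0587]
tool_rot: [-3.136, -0.193, 0.0]
contact_force: [1.1, 0.4, -0.5]
finger_gap: 0.0231
grip_force: 60.0
tcp_pos: [0.4733, 0.03, 0.0587]
contact_force: [-0.1, 0.6, -1.4]
tcp_pos: [0.4723, 0.0298, 0.0587]
contact_force: [0.5, 0.9, -1.8]
```

```bash
python3 -m pendant '[[1,[-1,0,0],0],[1,[-1,0,0],0]]' | grep -E 'tcp|contact';  python3 -m pendant '[[1,[-1,0,0],0],[1,[-1,0,0],0]]' | grep -E 'tcp|contact'; python3 m.py 6 | grep -v '[0-9] y'
```

```text
tcp_pos: [0.4714, 0.0297, 0.0587]
contact_force: [-0.1, -0.3, -1.5]
tcp_pos: [0.4706, 0.0296, 0.0588]
contact_force: [1.4, -0.5, -1.3]
14.4 [0.47061748 0.02956267 0.05880724] [3.13560582e+00 1.93008901e-01 7.32570474e-04] 0.023499175577257288 [ 1.44443991 -0.50376315 -1.34205665]
side bin 124 [[-57.4, -49.7], [12.5, 51.0]]
scene bin 270 [[-57.2, -51.9], [22.4, 48.6]]
```

```bash
for i in 1; do python3 -m pendant '[[1,[-1,0,0],0],[1,[-1,0,0],0],[1,[-1,0,0],0]]' | grep -E 'tcp|contact'; done; python3 -m pendant '[[1,[-1,0,0],0],[1,[-1,0,0],0],[1,[-1,0,0],0]]' | grep -E 'tcp|contact'
```

```text
tcp_pos: [0.4698, 0.0294, 0.0589]
contact_force: [2.4, 0.3, -0.9]
tcp_pos: [0.469, 0.0292, 0.059]
contact_force: [4.8, -0.4, -0.8]
```

```bash
python3 -m pendant '[[1,[-0.5,0,0],0],[1,[-1,0,0],0],[1,[-1,0,0],0]]' | grep -E 'tcp|contact';  python3 -m pendant '[[1,[-0.5,0,0],0],[1,[-0.5,0,0],0]]' | grep -E 'tcp|contact'; python3 m.py 7 | grep -v '[0-9] y'
```

```text
tcp_pos: [0.4683, 0.0291, 0.059]
contact_force: [6.2, -0.8, -1.9]
tcp_pos: [0.4681, 0.029, 0.0592]
contact_force: [7.6, -1.0, -0.8]
15.875 [0.46805689 0.02897634 0.05915753] [3.13526533 0.19262567 0.0037691 ] 0.02356495157160103 [ 7.61647208 -1.01756404 -0.79570273]
side bin 140 [[-58.7, -50.5], [10.3, 50.0]]
scene bin 230 [[-57.6, -52.0], [19.9, 48.2]]
scene orange 19 [[20.6, -11.1], [25.0, 3.9]]
```

```bash
python3 -m pendant '[[1,[-0.5,0,0],0],[1,[-0.5,0,0],0]]' | grep -E 'tcp|contact';  python3 -m pendant '[[1,[-0.5,0,0],0],[1,[-0.5,0,0],0]]' | grep -E 'tcp|contact'; python3 m.py 8 | grep -v '[0-9] y'
python3 - <<'E'
from h import *
for t in ('scene0','scene6','scene7','scene8'):
    S=load(t);W=cloud(S);hsv=cv2.cvtColor(S['im'],cv2.COLOR_RGB2HSV);H,Sa,V=[hsv[...,i] for i in range(3)]
    m=((H<14)|(H>172))&(Sa>140)&(V>70);m[:340]=0;m[375:]=0;m[:,:322]=0;m[:,350:]=0
    print(t,m.sum(),np.nanpercentile(W[m][:,2],[5,50,95]).round(4) if m.sum() else '')
a=[cv2.resize(load(t)['im'][300:410,270:410,::-1],None,fx=2.8,fy=2.8,interpolation=cv2.INTER_CUBIC) for t in('scene7','scene8')]
cv2.imwrite('pics/c8.png',np.hstack(a))
E
```

```text
tcp_pos: [0.4678, 0.0289, 0.0593]
contact_force: [7.9, 0.1, -1.5]
tcp_pos: [0.4676, 0.0288, 0.0593]
contact_force: [8.5, -0.7, -2.3]
16.475 [0.46759782 0.0287851  0.05934681] [3.13505844 0.19249453 0.00555402] 0.0233122873865237 [ 8.50873446 -0.65474541 -2.27667051]
side bin 134 [[-58.8, -50.1], [9.6, 50.1]]
scene bin 226 [[-57.4, -51.7], [19.2, 47.9]]
scene orange 20 [[21.2, -11.0], [26.0, 5.2]]
scene0 87 [0.0053 0.0091 0.0131]
scene6 1 [0.0071 0.0071 0.0071]
scene7 22 [0.0048 0.0066 0.0089]
scene8 23 [0.0046 0.0071 0.0102]
```

View pics/c8.png

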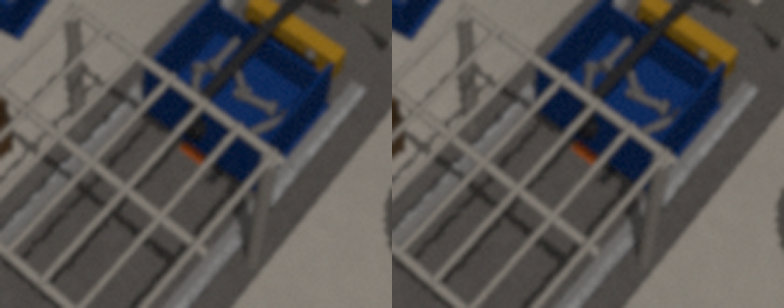

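The crop shows the bin over the catch, with only the tail of the wedge emerging at (193,152) and its height still low, so it is not latched yet. I'll keep pulling in small steps.

```bash
for i in 1; do python3 -m pendant '[[1,[-0.5,0,0],0],[1,[-0.5,0,0],0]]' | grep -E 'tcp|contact';  python3 -m pendant '[[1,[-0.5,0,0],0],[1,[-0.5,0,0],0]]' | grep -E 'tcp|contact';done
cat > o.py <<'E'
from h import *
import sys
t='scene'+sys.argv[1]; S=snap('scene',t);W=cloud(S);hsv=cv2.cvtColor(S['im'],cv2.COLOR_RGB2HSV);H,Sa,V=[hsv[...,i] for i in range(3)]
m=((H<14)|(H>172))&(Sa>140)&(V>70);m[:340]=0;m[375:]=0;m[:,:322]=0;m[:,350:]=0
print(t,m.sum(),np.nanpercentile(W[m][:,2],[5,50,95]).round(4) if m.sum() else '')
f=[]
s=env.read_state();print(s['clock'],s['tcp_pos'],s['contact_force'])
E
python3 o.py 9
```

```text
tcp_pos: [0.4674, 0.0287, 0.0594]
contact_force: [9.7, -0.8, -1.8]
tcp_pos: [0.4672, 0.0286, 0.0595]
contact_force: [9.8, 0.1, -2.5]
scene9 24 [0.0034 0.0065 0.0096]
17.125 [0.46718616 0.0285766  0.05953821] [ 9.97554415 -0.02482887 -1.81655288]
```

```bash
for i in 1; do python3 -m pendant '[[1,[-0.5,0,0],0],[1,[-0.5,0,0],0]]' | grep -E 'tcp|contact';  python3 -m pendant '[[1,[-0.5,0,0],0],[1,[-0.5,0,0],0]]' | grep -E 'tcp|contact';done
python3 o.py 10
```

```text
tcp_pos: [0.467, 0.0285, 0.0597]
contact_force: [11.4, -0.0, -3.5]
tcp_pos: [0.4666, 0.0284, 0.0597]
contact_force: [11.4, -0.6, -2.5]
scene10 83 [0.006  0.0091 0.0131]
17.675 [0.46655545 0.02835773 0.05967226] [11.28696888 -0.32319863 -3.65757575]
```

The catch is up: 83 orange pixels with a top at 13 mm, as in the first picture. I'll unload gently forward and check before lifting.

```bash
python3 -m pendant '[[1,[1,0,0],0],[1,[2,0,0],0],[1,[3,0,0],0],[1,[4,0,0],0],[1,[6,0,0],0],[1,[8,0,0],0],[1,[10,0,0],0],[1,[13,0,0],0],[1,[13,0,0],0],[1,[13,0,0],0]]' | grep -E 'tcp|contact'
python3 o.py 11; python3 m.py 12
```

```text
tcp_pos: [0.4768, 0.0304, 0.0587]
contact_force: [0.7, 0.3, -2.9]
scene11 60 [0.0058 0.0084 0.0129]
18.975 [0.47677594 0.03040086 0.05868806] [ 0.31008635  0.64038267 -0.94763797]
18.975 [0.47677594 0.03040086 0.05868806] [-3.13559450e+00 -1.93205704e-01  3.83705783e-04] 0.02330274341760658 [ 0.31008635  0.64038267 -0.94763797]
side bin 127 [[-58.5, -50.8], [11.4, 49.5]]
side 20 28 y 4.1 z [53.7 61.5 83.7] xmax 37.1
scene bin 223 [[-58.3, -52.4], [19.3, 47.4]]
scene orange 37 [[19.8, -11.2], [33.7, 5.9]]
scene -120 95 y 1.7 z [ 83.7 137.7 157.5] xmax -100.4
scene -100 35 y 3.1 z [83.2 86.8 89.3] xmax -81.0
scene -80 38 y 1.9 z [32.2 86.9 88.7] xmax -60.8
scene -60 31 y 1.8 z [84.2 86.3 89.5] xmax -40.7
scene -40 33 y 1.5 z [84.4 87.5 88.7] xmax -20.2
scene -20 35 y 2.2 z [84.4 86.  90.4] xmax -0.1
scene 0 44 y 1.3 z [61.2 86.8 89. ] xmax 19.2
scene 20 39 y 3.2 z [52.9 60.3 82.6] xmax 40.0
scene 40 11 y 0.8 z [51.1 53.3 56.7] xmax 42.6
```

The hook is off the wall by about 8 mm and the catch and bin are unchanged. I'll lift, then carry the hook back to its original clear spot.

```bash
python3 -m pendant '[[1,[0,0,-10],0],[1,[0,0,-25],0],[1,[0,0,-45],0],[1,[0,0,-70],0],[1,[0,0,-100],0],[1,[-10,0,-110],0],[1,[-20,30,-110],2],[1,[-32,80,-110],7],[1,[-44,130,-110],12],[1,[-56,180,-110],18],[1,[-66,230,-110],24],[1,[-74,275,-110],29],[1,[-77,302,-110],30.4],[1,[-77,302,-110],30.4],[1,[-77,302,-110],30.4]]'; python3 o.py 13
```

```text
clock: 20.95
tcp_pos: [0.4369, -0.2777, 0.1682]
tool_rot: [-3.076, 0.635, 0.002]
contact_force: [0.6, 0.1, -2.6]
finger_gap: 0.0235
grip_force: 60.0
scene13 81 [0.0053 0.0091 0.0123]
21.0 [ 0.43710085 -0.27743951  0.16834635] [-0.54852167  1.0376534  -1.47549731]
```

```bash
python3 -m pendant '[[1,[0,0,40],0],[1,[0,0,80],0],[1,[0,0,115],0],[1,[0,0,135],0],[1,[0,0,143],0],[1,[0,0,147],0],[1,[0,0,150],0],[1,[0,0,151],0],[1,[0,0,151],0]]'; python3 -m pendant '[[-1,[0,0,0],0],[-1,[0,0,0],0],[-1,[0,0,0],0],[-1,[0,0,0],0],[-1,[0,0,0],0],[-1,[0,0,0],0],[-1,[0,0,-20],0],[-1,[0,0,-60],0],[-1,[0,0,-110],0],[-1,[0,0,-160],0],[-1,[0,0,-210],0],[-1,[0,0,-210],0]]'
python3 m.py 14 >/dev/null; python3 o.py 15; python3 - <<'E'
from h import *
S=load('scene14');W=cloud(S);z=W[...,2]
w=W[z>-.1];p=lambda c,r,lo,hi:w[(np.hypot(w[:,0]-c[0],w[:,1]-c[1])<r)&(w[:,2]>lo)&(w[:,2]<hi)]
k=p((.427,-.276),.05,.047,.06);print('handle top',len(k),np.median(k,0) if len(k) else '')
k=p((.592,-.3455),.02,.004,.06);print('prong',len(k),np.median(k,0),k[:,2].max())
for t in('scene0','scene14'):
    W=cloud(load(t));m=W[...,2]
    for c,r,lo in(((.56,.208),.05,.085),((.6,-.09),.3,.3)):
        k=W[(np.hypot(W[...,0]-c[0],W[...,1]-c[1])<r)&(m>lo)&(m<.1)];print(t,len(k),np.median(k,0) if len(k) else '')
E
```

```text
clock: 22.12
tcp_pos: [0.4378, -0.279, 0.0181]
tool_rot: [3.076, -0.636, 0.001]
contact_force: [0.2, 0.1, -0.5]
finger_gap: 0.0236
grip_force: 60.0
clock: 23.62
tcp_pos: [0.4395, -0.2807, 0.2325]
tool_rot: [3.072, -0.634, 0.012]
contact_force: [0.3, 0.2, -0.2]
finger_gap: 0.0881
grip_force: 0.0
scene15 82 [0.0051 0.0091 0.0126]
23.775 [ 0.43699445 -0.27821742  0.22653858] [-0.36443636  0.43822924 -1.13097721]
handle top 190 [ 0.42998479 -0.27162365  0.05112115]
prong 82 [ 0.591643   -0.34214028  0.02954727] 0.04810845984632571
scene0 677 [0.56304327 0.21157774 0.08966697]
scene0 0 
scene14 680 [0.56298888 0.21162263 0.08959872]
scene14 0
```

View pics/scene14.png

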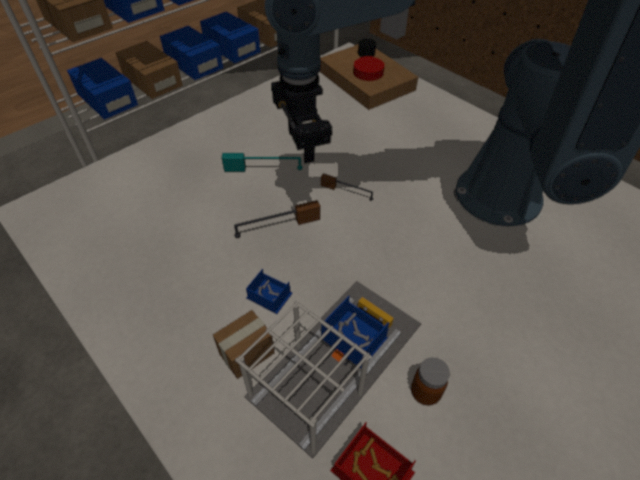

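The picture shows the hook standing on the bench at (308,211), the blue bin at (356,328) held against the stop, and the orange catch up behind it at (337,355). The jar, red bin and carton have not moved. I'll hand in.

```bash
python3 -m pendant '[[-1,[0,0,0],0],[-1,[0,0,0],0]]' | head -1; python3 -c "
from rig import env
print(env.close_job())"
```

```text
clock: 24.02
the job is handed in; nothing more can be done
None
```

I handed the job in at about 24 s. The blue bin is latched with the orange catch up behind it, the pull read about 11.4 N at most, the hook is back on the bench clear of the rack, and the jar, red bin and carton look undisturbed; no verdict came back.

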